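Load the photometer's feed rack in reverse order

ROBOT

A 6-joint arm with a two-finger parallel gripper is mounted at the origin on the work surface. World frame = base frame: x ahead of the robot, y to its left, z up, the work surface at z = 0. Lengths are in m, angles in rad, forces in N, time in s.
With the tool pointing down it reaches from about 0.35 to 0.775 m from the base axis. Payload 7.3 kg.
Tool frame: the origin (TCP) lies on the centre line of the jaws, within the pads' length; the fingertips stand 11 mm ahead of it and the grasp point (between the pads) lies 8 mm behind it; y points along the fingers, z is the direction in which the jaws open and shut, and the axes are right-handed (so a half turn about y gives the same grasp; the last joint's range is limited). The gripper opens to 92 mm and grips with 3 to 60 N. Pads are 19 mm wide; open, the fingers measure 130 mm over their backs; the gripper's body (75 mm by 190 mm) begins 47 mm behind the grasp point.
Start: joints at [1.085, 0.342, 1.524, -0, 1.275, -0.146], TCP at [0.175, 0.495, 0.201] pointing down, gripper open.
Joint ranges: [-2.53, 2.53], [-0.77, 2.02], [0.04, 2.7], [-1, 4.14], [0.28, 2.66], [-3.11, 3.11]. Speed limits (rad/s): [2.57, 2.57, 3.14, 3.14, 3.14, 3.14].

INTERFACE

Orientations are given as [roll, pitch, yaw] about the fixed x, y, z axes, in that order (R = Rz(yaw) Ry(pitch) Rx(roll)).
In Python, from cell import robot, cams gives the robot as it stands.
- The arm moves only by the tool apply_moves, never from a script. Its argument "plan" is a list of rows, each a list of 7 numbers: the shift along the tool's x, y, z in m, then the turn, a rotation vector about the tool's x, y, z in degrees, then the gripper command: -1 is fully open, 1 is shut, values between are in proportion. A call has exactly 5 rows; each row is the pose to reach, as a shift and turn from the pose commanded when the call began, along the tool's axes at that moment; what a row does not reach only later rows make up. A row lasts 1/8 s, in which the tool goes at most 62.5 mm and 10.7 degrees, less where a joint would pass 70% of its speed; a pose out of reach is approached as far as the arm can. A call with a gripper value outside its range is refused whole. The fingers move at their own pace and stop on an object; "squeeze" is the grip in N (left out, the last holds). Time passes only in rows, so rows that repeat a pose let the fingers close, or fill a call up. It gives the time, the measured TCP pose, the force and the opening at its end, in the units of the state.
- robot.observe(): the state, without advancing time (a new reading comes with each control period).
- cams.read_camera(name): name is "side" or "top"; returns the picture (384x512x3 uint8, blue, green, red); there is no depth.
- cams.calibration(name): a dict with "fx", "fy", "cx", "cy" (pixels), "extrinsics" (4x4, takes a point from world to camera coordinates). Camera axes: x right, y up, looking along -z (the intrinsics and any distortion apply to the point x, -y, -z); pixel columns grow to the right and rows downward; lengths in m; the calibration is good to about 2 mm. A picture is of the moment at which its call begins. calibration takes no time and is no camera call.
- robot.hand_in(): hands the job in, once; it reports no verdict.
The state is a dict: "time": time; "qpos": joint angles; "qvel": joint speeds; "joint_efforts": joint torques, N m; "tool_pos": TCP position; "tool_rot": TCP orientation; "contact_force": force on the tool from outside, world axes, zero at the start; "torque": the same for the moment, N m; "opening": finger opening in m.
Only numpy, scipy, OpenCV 4.12 (cv2) and the standard library are available. Lean on these libraries where they do the work, as an engineer would, in place of code of your own. Each camera call takes 0.05 s, during which the arm holds its last target. There are 200 camera calls.

TASK

Move the four flasks with yellow, green, blue and magenta caps from the grey metal carrier into the white feed rack, one in each pocket, in reverse order counted from the red end blocks: the flask nearest the carrier's red end goes in the feed rack pocket farthest from the feed rack's red end, the next one in the next pocket, and so on. Keep the flasks upright, set them down gently without dropping them, and leave all four standing flat in their pockets.

Things in the scene. Friction and masses are not known exactly. Their poses are not given: they have to be found in the camera images.
- flask_yellow: Loose glass conical flask with a yellow screw cap, about 90 g, 102 mm tall: base 54 mm across, tapering from 8 mm up to a neck 25 mm across at 56 mm, cap 30 mm across from 80 to 102 mm above the underside (grip it by the cap; round, so at any yaw). Origin: centre of the underside, z up. Starts standing on the yellow pad, up to 4 mm off its centre.
- flask_green: Loose glass conical flask with a green screw cap, about 90 g, 102 mm tall: base 54 mm across, tapering from 8 mm up to a neck 25 mm across at 56 mm, cap 30 mm across from 80 to 102 mm above the underside (grip it by the cap; round, so at any yaw). Origin: centre of the underside, z up. Starts standing on the green pad, up to 4 mm off its centre.
- flask_blue: Loose glass conical flask with a blue screw cap, about 90 g, 102 mm tall: base 54 mm across, tapering from 8 mm up to a neck 25 mm across at 56 mm, cap 30 mm across from 80 to 102 mm above the underside (grip it by the cap; round, so at any yaw). Origin: centre of the underside, z up. Starts standing on the blue pad, up to 4 mm off its centre.
- flask_magenta: Loose glass conical flask with a magenta screw cap, about 90 g, 102 mm tall: base 54 mm across, tapering from 8 mm up to a neck 25 mm across at 56 mm, cap 30 mm across from 80 to 102 mm above the underside (grip it by the cap; round, so at any yaw). Origin: centre of the underside, z up. Starts standing on the magenta pad, up to 4 mm off its centre.
- pad_yellow: Fixed yellow square pad, 68 x 68 x 3 mm, lying in one pocket of the carrier; marks the starting place of the yellow-capped flask. Which pad lies in which pocket changes. Origin: centre of its underside, on the pocket floor.
- pad_green: Fixed green square pad, 68 x 68 x 3 mm, lying in one pocket of the carrier; marks the starting place of the green-capped flask. Which pad lies in which pocket changes. Origin: centre of its underside, on the pocket floor.
- pad_blue: Fixed blue square pad, 68 x 68 x 3 mm, lying in one pocket of the carrier; marks the starting place of the blue-capped flask. Which pad lies in which pocket changes. Origin: centre of its underside, on the pocket floor.
- pad_magenta: Fixed magenta square pad, 68 x 68 x 3 mm, lying in one pocket of the carrier; marks the starting place of the magenta-capped flask. Which pad lies in which pocket changes. Origin: centre of its underside, on the pocket floor.
- carrier: The carrier: fixed grey metal rack, a pad and flask in each pocket at the start. Origin: centre of underside; y along the row to its red end block (83 x 20 x 34 mm high). Plate 83 x 317 mm; 4 pockets 73 mm square at y = +117, +39, -39, -117 mm, floor at z = 10, 5 mm thick walls with tops at z = 22 mm.
- feed_rack: The feed rack: fixed white rack, empty at the start, a grey disc in each pocket; stands nearer or farther from the robot than the carrier. Origin: centre of underside; y along the row to its red end block (83 x 20 x 34 mm high). Plate 83 x 317 mm; 4 pockets 73 mm square at y = +117, +39, -39, -117 mm, floor at z = 10, 5 mm thick walls with tops at z = 22 mm.

How it is judged:
At the end, for the whole second after the job is handed in: Each flask stands in the feed rack pocket that mirrors its pad's carrier pocket (y to -y), centred within 12 mm along each rack axis, underside within 5 mm of the pocket floor, upright within 0.1 rad, released and at rest (under 0.02 m/s, 0.2 rad/s) (((y of pad_yellow in the frame of carrier between 0.097 and 0.137 m and y of flask_yellow in the frame of feed_rack between -0.129 and -0.105 m) or (y of pad_yellow in the frame of carrier between 0.019 and 0.059 m and y of flask_yellow in the frame of feed_rack between -0.051 and -0.027 m) or (y of pad_yellow in the frame of carrier between -0.059 and -0.019 m and y of flask_yellow in the frame of feed_rack between 0.027 and 0.051 m) or (y of pad_yellow in the frame of carrier between -0.137 and -0.097 m and y of flask_yellow in the frame of feed_rack between 0.105 and 0.129 m)) and x of flask_yellow in the frame of feed_rack between -0.012 and 0.012 m and z of flask_yellow in the frame of feed_rack between 0.005 and 0.015 m and angle between each of flask_yellow, flask_green, flask_blue, flask_magenta's own z axis and vertical below 0.1 rad and linear speed of each of flask_yellow, flask_green, flask_blue, flask_magenta below 0.02 m/s and angular speed of each of flask_yellow, flask_green, flask_blue, flask_magenta below 0.2 rad/s and contact force between each of flask_yellow, flask_green, flask_blue, flask_magenta and the fingers below 0.05 N and ((y of pad_green in the frame of carrier between 0.097 and 0.137 m and y of flask_green in the frame of feed_rack between -0.129 and -0.105 m) or (y of pad_green in the frame of carrier between 0.019 and 0.059 m and y of flask_green in the frame of feed_rack between -0.051 and -0.027 m) or (y of pad_green in the frame of carrier between -0.059 and -0.019 m and y of flask_green in the frame of feed_rack between 0.027 and 0.051 m) or (y of pad_green in the frame of carrier between -0.137 and -0.097 m and y of flask_green in the frame of feed_rack between 0.105 and 0.129 m)) and x of flask_green in the frame of feed_rack between -0.012 and 0.012 m and z of flask_green in the frame of feed_rack between 0.005 and 0.015 m and ((y of pad_blue in the frame of carrier between 0.097 and 0.137 m and y of flask_blue in the frame of feed_rack between -0.129 and -0.105 m) or (y of pad_blue in the frame of carrier between 0.019 and 0.059 m and y of flask_blue in the frame of feed_rack between -0.051 and -0.027 m) or (y of pad_blue in the frame of carrier between -0.059 and -0.019 m and y of flask_blue in the frame of feed_rack between 0.027 and 0.051 m) or (y of pad_blue in the frame of carrier between -0.137 and -0.097 m and y of flask_blue in the frame of feed_rack between 0.105 and 0.129 m)) and x of flask_blue in the frame of feed_rack between -0.012 and 0.012 m and z of flask_blue in the frame of feed_rack between 0.005 and 0.015 m and ((y of pad_magenta in the frame of carrier between 0.097 and 0.137 m and y of flask_magenta in the frame of feed_rack between -0.129 and -0.105 m) or (y of pad_magenta in the frame of carrier between 0.019 and 0.059 m and y of flask_magenta in the frame of feed_rack between -0.051 and -0.027 m) or (y of pad_magenta in the frame of carrier between -0.059 and -0.019 m and y of flask_magenta in the frame of feed_rack between 0.027 and 0.051 m) or (y of pad_magenta in the frame of carrier between -0.137 and -0.097 m and y of flask_magenta in the frame of feed_rack between 0.105 and 0.129 m)) and x of flask_magenta in the frame of feed_rack between -0.012 and 0.012 m and z of flask_magenta in the frame of feed_rack between 0.005 and 0.015 m); the robot touches nothing.
It fails at once if a flask of the four is tipped by more than 0.6 rad (35 degrees) (angle between any of flask_yellow, flask_green, flask_blue, flask_magenta's own z axis and vertical above 0.6 rad).
It fails at once if a flask of the four is dropped: out of the fingers and moving faster than 0.75 m/s (a fall of about 30 mm) ((linear speed of flask_yellow above 0.75 m/s and contact force between flask_yellow and the fingers below 0.02 N) or (linear speed of flask_green above 0.75 m/s and contact force between flask_green and the fingers below 0.02 N) or (linear speed of flask_blue above 0.75 m/s and contact force between flask_blue and the fingers below 0.02 N) or (linear speed of flask_magenta above 0.75 m/s and contact force between flask_magenta and the fingers below 0.02 N)).
It also fails if it takes over 88 s, if anything falls off the work surface, if the arm or the gripper's body presses on something with over 40 N, if the wrist force passes 120 N, or if a joint passes its speed limit or range.

## Working session

There is one attempt and no reset: what is moved stays moved. The work goes in short steps, Python scripts to look and compute and a tool call to move; the robot and the scene stay as the last step left them, time stands still between calls to the robot, and variables do not carry over. Pictures are saved under pics/ and viewed, about 12 in all and at most 16, crops included, and the job is handed in when it is done.

Besides the shell and the picture viewer there is one more tool, called after "Emit:" as a command line: name --pt "numbers of a row" for each row, then --argument value for the rest. apply_moves: Moves the arm, as the interface text tells. Its arguments: {"type":"object","properties":{"plan":{"type":"array","items":{"type":"array","items":{"type":"number"}}},"squeeze":{"type":"number"}},"required":["plan"]}

```bash
ls; mkdir -p pics; python3 - <<'E'
from cell import robot,cams
import cv2
s=robot.observe();print(s)
for n in("top","side"):
    cv2.imwrite(f"pics/{n}0.png",cams.read_camera(n)); print(n,cams.calibration(n))
E
```

```text
pics
{'time': 0.0, 'qpos': array([ 1.08504720e+00,  3.42728525e-01,  1.52504149e+00,  9.27817618e-06,
        1.27538381e+00, -1.45984825e-01]), 'qvel': array([-0.00020944,  0.00048178,  0.00043948,  0.00070524, -0.00136295,
        0.00178074]), 'joint_efforts': array([ 5.08998983e-04, -4.31231582e+01, -2.44217920e+01,  7.17360084e-02,
        5.59050974e-02, -1.51957056e-04]), 'tool_pos': array([0.17471839, 0.4945927 , 0.20003344]), 'tool_rot': array([-1.57233960e+00,  2.35875757e-04, -3.39767196e-01]), 'contact_force': array([-0.8744151 ,  0.48625911,  0.26795689]), 'torque': array([0.03435053, 0.00600616, 0.03672798]), 'opening': 0.09173565852663416}
top {'fx': 470.1455112805887, 'fy': 470.1455112805887, 'cx': 253.0488856848738, 'cy': 188.8240837992434, 'extrinsics': array([[-0.00488899, -0.99948616,  0.03167815, -0.02764602],
       [ 0.99669647, -0.00230227,  0.08118397, -0.52651079],
       [-0.08106933,  0.0319704 ,  0.99619559, -0.77646415],
       [ 0.        ,  0.        ,  0.        ,  1.        ]])}
side {'fx': 446.81454034807, 'fy': 446.81454034807, 'cx': 255.85329156527933, 'cy': 185.40524885312706, 'extrinsics': array([[-0.91678008, -0.39930994,  0.00811532,  0.51368032],
       [ 0.23247826, -0.51700686,  0.82380687, -0.1719236 ],
       [-0.3247586 ,  0.75713636,  0.56681247, -0.64956084],
       [ 0.        ,  0.        ,  0.        ,  1.        ]])}
```

View pics/top0.png

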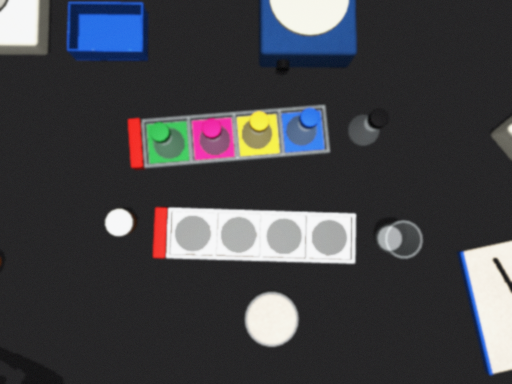

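View pics/side0.png

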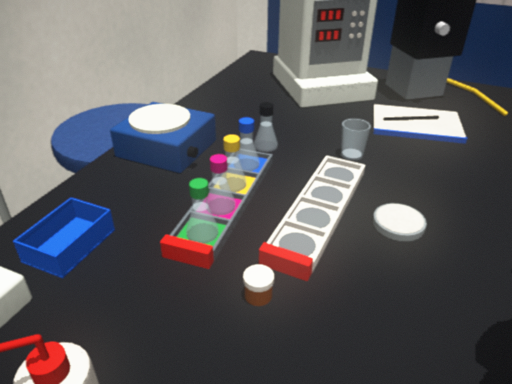

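```bash
python3 - <<'E'
import cv2
i=cv2.imread("pics/top0.png")
cv2.imwrite("pics/crop.png",cv2.resize(i[95:275,115:365],None,fx=3.2,fy=3.2,interpolation=cv2.INTER_CUBIC))
E
```

```text
(no output)
```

View pics/crop.png

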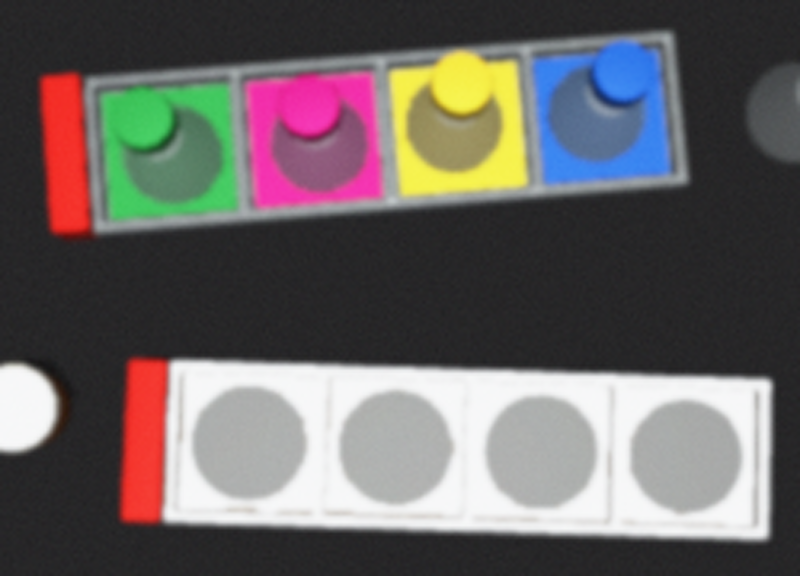

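```bash
cat > h.py <<'E'
import numpy as np
from cell import robot,cams
from scipy.spatial.transform import Rotation as R
C={n:cams.calibration(n) for n in("top","side")}
def w(n,u,v,z):
    c=C[n];E=c["extrinsics"];Rm=E[:3,:3];o=-Rm.T@E[:3,3]
    d=Rm.T@np.array([(u-c["cx"])/c["fx"],-(v-c["cy"])/c["fy"],-1]);return o+d*(z-o[2])/d[2]
def tool(): 
    s=robot.observe();return np.array(s["tool_pos"]),R.from_euler("xyz",s["tool_rot"]),s
E
python3 - <<'E'
from h import *
np.set_printoptions(precision=4,suppress=True)
q=lambda p,z:np.array([w("top",115+(a+.5)/3.2-.5,95+(b+.5)/3.2-.5,z) for a,b in p])
cap=q([(145,117),(308,105),(461,82),(623,70)],.113);base=q([(173,153),(320,144),(455,125),(597,115)],.017)
d=q([(250,443),(396,447),(541,452),(686,456)],.010)
cc=q([(97,80),(670,35),(688,182),(100,233)],.022)
fc=q([(170,362),(771,381),(769,539),(163,521)],.022)
print("cap",cap,"base",base,"disc",d,sep="\n");print(np.diff(d,axis=0),np.diff(cap,axis=0));print(cc,fc)
for c in(cc,fc):print(np.linalg.norm(np.diff(np.vstack([c,c[:1]]),axis=0),axis=1))
print(tool()[1].as_matrix())
print(np.linalg.norm(cap,axis=1),np.linalg.norm(d,axis=1))
E
```

```text
cap
[[ 0.6065  0.1135  0.113 ]
 [ 0.6124  0.0368  0.113 ]
 [ 0.6236 -0.0358  0.113 ]
 [ 0.6296 -0.1132  0.113 ]]
base
[[ 0.6068  0.1144  0.017 ]
 [ 0.6117  0.0359  0.017 ]
 [ 0.6222 -0.0367  0.017 ]
 [ 0.6278 -0.1136  0.017 ]]
disc
[[ 0.452   0.0732  0.01  ]
 [ 0.4494 -0.0045  0.01  ]
 [ 0.4463 -0.0821  0.01  ]
 [ 0.4438 -0.1601  0.01  ]]
[[-0.0025 -0.0777  0.    ]
 [-0.0031 -0.0776  0.    ]
 [-0.0026 -0.078   0.    ]] [[ 0.0059 -0.0767  0.    ]
 [ 0.0112 -0.0726  0.    ]
 [ 0.006  -0.0775  0.    ]]
[[ 0.6452  0.1543  0.022 ]
 [ 0.6707 -0.1532  0.022 ]
 [ 0.5904 -0.1615  0.022 ]
 [ 0.5631  0.1516  0.022 ]] [[ 0.4947  0.1142  0.022 ]
 [ 0.4835 -0.204   0.022 ]
 [ 0.4002 -0.201   0.022 ]
 [ 0.4119  0.117   0.022 ]]
[0.3086 0.0807 0.3143 0.0822]
[0.3183 0.0833 0.3182 0.0829]
[[ 0.9428 -0.0007  0.3333]
 [-0.3333 -0.0012  0.9428]
 [-0.0002 -1.     -0.0014]]
[0.6273 0.6238 0.6348 0.6497] [0.4579 0.4496 0.4539 0.4719]
```

Emit:
apply_moves --pt "0 -0.06 0 0 5 0 -1" --pt "0 -0.1 0 0 15 0 -1" --pt "0.05 -0.1 -0.02 0 25 0 -1" --pt "0.1 -0.1 -0.04 0 35 0 -1" --pt "0.15 -0.1 -0.06 0 45 0 -1" --squeeze 15

```text
time: 0.72
tool_pos: [0.2972, 0.3872, 0.3005]
tool_rot: [-1.571, -0.0, -1.13]
contact_force: [0.1, -0.0, 0.9]
opening: 0.0918
```

```bash
cat > go.py <<'E'
import sys
from h import *
p,r,s=tool()
t=[float(a) for a in sys.argv[1:4]]
np.set_printoptions(precision=4,suppress=True)
Rd=R.from_matrix(np.array([[0,0,1],[-1,0,0],[0,-1,0.]]))
print("t",s["time"],"p",p,"shift",r.inv().apply(np.array(t)-p),"turn",(r.inv()*Rd).as_rotvec(degrees=True),"F",s["contact_force"],s["opening"])
E
python3 go.py .607 .114 .19
```

```text
t 0.725 p [0.2972 0.3872 0.3005] shift [0.3793 0.1105 0.1638] turn [ 0.0182 25.2423  0.0105] F [ 0.0631 -0.0052  0.8582] 0.09177689808048978
```

Emit:
apply_moves --pt "0.055 0 0.024 0 8 0 -1" --pt "0.11 0 0.048 0 17 0 -1" --pt "0.165 0.01 0.071 0 25.2 0 -1" --pt "0.22 0.03 0.095 0 25.2 0 -1" --pt "0.275 0.05 0.119 0 25.2 0 -1"

```text
time: 1.35
tool_pos: [0.5224, 0.191, 0.2504]
tool_rot: [-1.571, 0.0, -1.565]
contact_force: [0.6, 1.3, 0.3]
opening: 0.0922
```

```bash
python3 go.py .607 .114 .097
```

```text
t 1.35 p [0.5224 0.191  0.2504] shift [0.0775 0.1534 0.0842] turn [ 0.0075  0.3164 -0.0135] F [0.5635 1.2666 0.3222] 0.09223616780560856
```

Emit:
apply_moves --pt "0.03 0.01 0.032 0 0.3 0 -1" --pt "0.06 0.04 0.065 0 0.3 0 -1" --pt "0.077 0.08 0.084 0 0.3 0 -1" --pt "0.077 0.12 0.084 0 0.3 0 -1" --pt "0.077 0.125 0.084 0 0.3 0 -1"

```text
time: 1.98
tool_pos: [0.6035, 0.1156, 0.1227]
tool_rot: [-1.578, -0.0, -1.571]
contact_force: [-1.0, -0.3, 0.1]
opening: 0.0918
```

```bash
python3 go.py .607 .114 .097; python3 - <<'E'
from cell import cams
import cv2
a=cams.read_camera("top");b=cams.read_camera("side")
a=cv2.resize(a[80:200,100:340],None,fx=3,fy=3);b=cv2.resize(b[90:210,150:390],None,fx=3,fy=3)
cv2.imwrite("pics/c1.png",cv2.resize(cv2.vconcat([a,b]),None,fx=.83,fy=.83))
E
```

```text
t 1.975 p [0.6035 0.1156 0.1227] shift [0.0015 0.0257 0.0037] turn [ 0.4209 -0.0041  0.0193] F [-0.9779 -0.327   0.1213] 0.09179309171850526
```

View pics/c1.png

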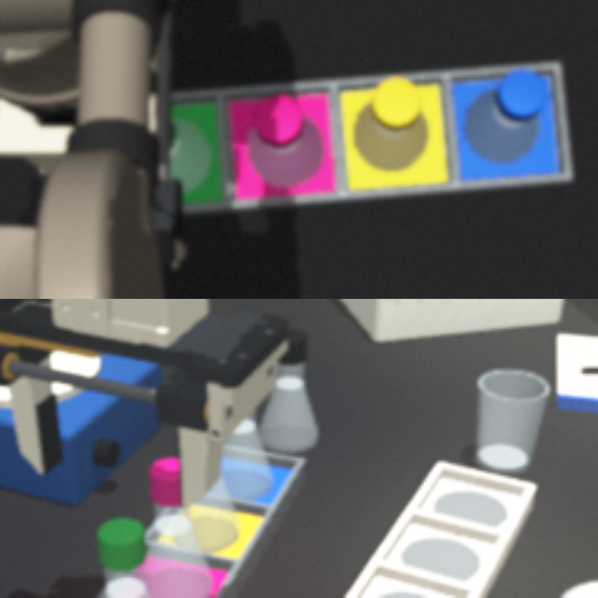

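```bash
python3 - <<'E'
from h import *
def pr(n,P):
    c=C[n];q=c["extrinsics"]@np.append(P,1);return c["fx"]*q[0]/-q[2]+c["cx"],-c["fy"]*q[1]/-q[2]+c["cy"]
for P in [(.6035-.055,.1156,.112),(.6035+.055,.1156,.112),(.6065,.1135,.115),(.6124,.0368,.115)]:
    for n in C:
        u,v=pr(n,np.array(P)); print(n,P,u,v, (u-150)*2.49,(v-90)*2.49+299)
E
```

```text
top (0.5485, 0.1156, 0.112) 158.2282265835986 169.50042418538578 20.48828419316051 496.95605622161065
side (0.5485, 0.1156, 0.112) 233.12251360469642 193.26870589145497 206.97505887569412 556.1390776697228
top (0.6585000000000001, 0.1156, 0.112) 159.05771672655328 97.60792846434892 22.553714649117673 317.9437418762288
side (0.6585000000000001, 0.1156, 0.112) 171.01280943259118 176.8354976575617 52.32189548715205 515.2203891673287
top (0.6065, 0.1135, 0.115) 159.7364756119845 130.96617636731125 24.243824273841415 401.005779154605
side (0.6065, 0.1135, 0.115) 200.12410039195652 182.10784491946978 124.80900997597173 528.3485338494797
top (0.6124, 0.0368, 0.115) 210.8385977797009 127.196086747025 151.48810847145526 391.6182560000923
side (0.6124, 0.0368, 0.115) 219.46612621193617 158.10294439713752 172.97065426772107 468.5763315488724
```

```bash
python3 go.py .607 .114 .097; python3 - <<'E'
from cell import cams
import cv2
b=cams.read_camera("side")
cv2.imwrite("pics/c2.png",cv2.resize(b[90:240,130:280],None,fx=4,fy=4,interpolation=cv2.INTER_CUBIC))
E
```

```text
t 2.075 p [0.6055 0.1162 0.1263] shift [0.0022 0.0293 0.0015] turn [ 0.0412  0.0471 -0.0051] F [-0.0288 -0.2423  0.4664] 0.0914752789478489
```

View pics/c2.png

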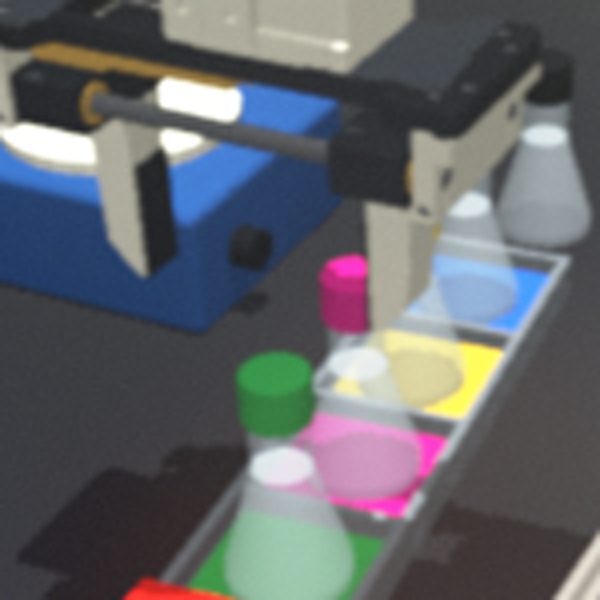

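Emit:
apply_moves --pt "0.001 0.005 0.001 0 0 0 -1" --pt "0.002 0.015 0.001 0 0 0 -1" --pt "0.002 0.022 0.001 0 0 0 -1" --pt "0.002 0.022 0.001 0 0 0 -1" --pt "0.002 0.022 0.001 0 0 0 -1"

```text
time: 2.75
tool_pos: [0.6068, 0.114, 0.1043]
tool_rot: [-1.571, 0.0, -1.57]
contact_force: [-0.3, 1.4, -0.3]
opening: 0.0918
```

```bash
python3 go.py .607 .114 .097; python3 - <<'E'
from cell import cams
import cv2
a=cams.read_camera("top");b=cams.read_camera("side")
f=lambda x:cv2.resize(x,None,fx=4,fy=4,interpolation=cv2.INTER_CUBIC)
cv2.imwrite("pics/c3.png",cv2.hconcat([f(a[60:200,120:220]),f(b[100:240,155:255])]))
E
```

```text
t 2.75 p [0.6068 0.114  0.1043] shift [0.     0.0073 0.0002] turn [-0.0107  0.0309 -0.0047] F [-0.2525  1.3713 -0.3087] 0.091786920884958
```

View pics/c3.png

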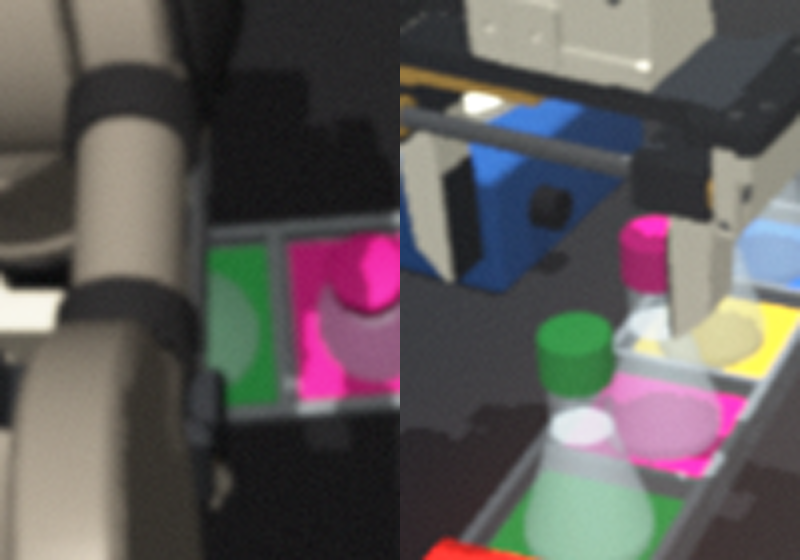

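```bash
cat >> h.py <<'E'
from scipy.optimize import least_squares
def pr(n,P):
    c=C[n];q=c["extrinsics"]@np.append(P,1);return np.array([c["fx"]*q[0]/-q[2]+c["cx"],-c["fy"]*q[1]/-q[2]+c["cy"]])
def tri(a,b):
    s=least_squares(lambda P:np.r_[pr("top",P)-a,pr("side",P)-b],[.55,.1,.1]);return s.x,s.fun
E
python3 - <<'E'
from h import *
print(tri((175,183),(227.5,184)))
for z in(.08,.1,.12,.14): print(z,w("side",227.5,184,z),w("side",155+55/4,100+280/4,z),w("top",175,183,z))
print(pr("side",np.array([.607-.055,.114,.093])))
E
```

```text
(array([0.54570105, 0.09640636, 0.11353686]), array([ -4.0822451 , -11.78205585,  12.68112651,   2.29330496]))
0.08 [0.58911882 0.05525624 0.08      ] [0.7031293 0.0585415 0.08     ] [0.5311159  0.09465638 0.08      ]
0.1 [0.57553141 0.08123024 0.1       ] [0.68418478 0.08436114 0.1       ] [0.52923219 0.09197907 0.1       ]
0.12 [0.561944   0.10720425 0.12      ] [0.66524027 0.11018078 0.12      ] [0.52734848 0.08930175 0.12      ]
0.14 [0.54835659 0.13317826 0.14      ] [0.64629575 0.13600042 0.14      ] [0.52546477 0.08662444 0.14      ]
[231.79029805 202.19500973]
```

Emit:
apply_moves --pt "0 0 0 0 0 0 0" --pt "0 0 0 0 0 0 0.2" --pt "0 0 0 0 0 0 0.3" --pt "0 0 0 0 0 0 0.3" --pt "0 0 0 0 0 0 0.3" --squeeze 5

```text
time: 3.48
tool_pos: [0.6067, 0.114, 0.1042]
tool_rot: [-1.571, 0.0, -1.57]
contact_force: [0.4, -0.2, -0.7]
opening: 0.0465
```

```bash
python3 go.py .607 .114 .097; python3 - <<'E'
from cell import cams
import cv2
a=cams.read_camera("top");b=cams.read_camera("side")
f=lambda x:cv2.resize(x,None,fx=4,fy=4,interpolation=cv2.INTER_CUBIC)
cv2.imwrite("pics/c4.png",cv2.hconcat([f(a[60:200,120:220]),f(b[100:240,155:255])]))
E
```

```text
t 3.475 p [0.6067 0.114  0.1042] shift [0.     0.0072 0.0003] turn [-0.0016  0.0313 -0.0034] F [ 0.4485 -0.2317 -0.6955] 0.04650325857904782
```

View pics/c4.png

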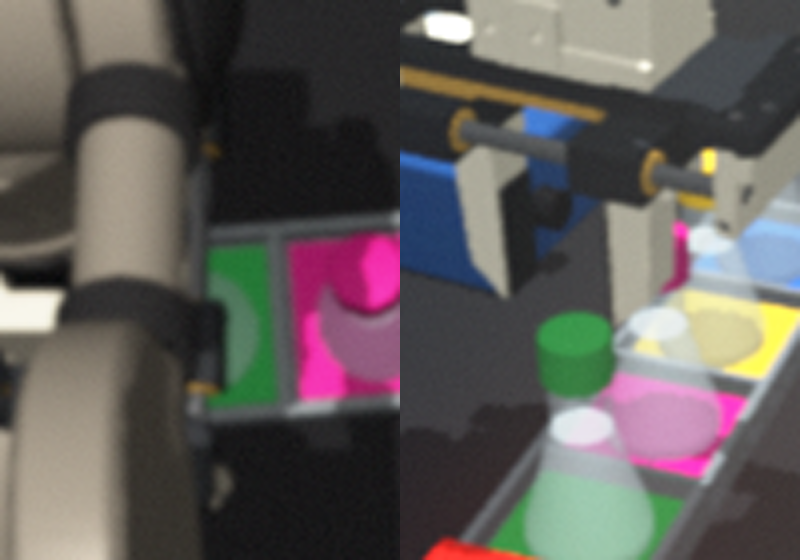

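```bash
python3 - <<'E'
from h import *
print(tri((172.5,97.5),(170.5,132.5)));print(tri((170,156),(218.75,143)))
# known cap sanity
print(tri((115+145/3.2,95+117/3.2),(155+174/4,100+325/4)))
for z in(.115,.12,.125,.13):print(w("side",197.5,177,z))
E
```

```text
(array([0.65131905, 0.09074712, 0.17668767]), array([-3.26096826, -7.564433  ,  9.03334905,  2.47196665]))
(array([0.56854674, 0.09214075, 0.17936241]), array([-2.65543782, -7.15875832,  8.18919342,  1.70374823]))
(array([0.607228  , 0.11321994, 0.11567996]), array([-0.45832968, -1.16597916,  1.27575444,  0.29650892]))
[0.61738714 0.10258995 0.115     ]
[0.61332412 0.1090594  0.12      ]
[0.60926111 0.11552884 0.125     ]
[0.60519809 0.12199829 0.13      ]
```

Emit:
apply_moves --pt "0 0 0 0 0 0 -0.4" --pt "0 0.003 0 0 0 0 -0.4" --pt "0 0.012 0 0 0 0 -0.4" --pt "0 0.02 0 0 0 0 -0.4" --pt "0 0.02 0 0 0 0 -0.4"

```text
time: 4.2
tool_pos: [0.606, 0.114, 0.083]
tool_rot: [-1.573, -0.0, -1.57]
contact_force: [-0.2, 0.6, 0.8]
opening: 0.0642
```

Emit:
apply_moves --pt "0 0 0 0 0 0 0.2" --pt "0 0 0 0 0 0 0.3" --pt "0 0 0 0 0 0 0.5" --pt "0 0 0 0 0 0 0.5" --pt "0 0 0 0 0 0 0.5"

```text
time: 4.82
tool_pos: [0.6067, 0.114, 0.0844]
tool_rot: [-1.571, 0.0, -1.57]
contact_force: [-0.0, -1.1, 0.6]
opening: 0.0297
```

```bash
python3 go.py .607 .114 .097; python3 - <<'E'
from cell import cams
import cv2
b=cams.read_camera("side")
f=lambda x:cv2.resize(x,None,fx=4,fy=4,interpolation=cv2.INTER_CUBIC)
cv2.imwrite("pics/c5.png",f(b[100:240,140:255]))
E
```

```text
t 4.825 p [0.6067 0.114  0.0844] shift [ 0.     -0.0126  0.0003] turn [-0.0129  0.03   -0.0063] F [-0.0278 -1.0926  0.579 ] 0.029698968944667996
```

View pics/c5.png

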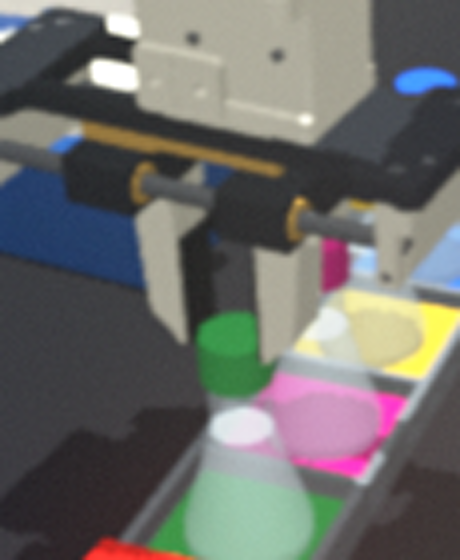

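```bash
python3 - <<'E'
from h import *
def atx(u,v,x):
    a,b=w("side",u,v,.1),w("side",u,v,.12);return a+(b-a)*(x-a[0])/(b[0]-a[0])
print(atx(205.5,190.5,.592),atx(187,185.5,.622))
print(atx(155+208/4,100+325/4,.607-.0235),atx(155+105/4,100+295/4,.607+.0235))
E
```

```text
[0.592      0.12320842 0.10945334] [0.622      0.12736898 0.11292234]
[0.5835     0.13123656 0.13388567] [0.6305     0.12716701 0.13220472]
```

Emit:
apply_moves --pt "0 0 0 0 0 0 -0.4" --pt "0 0 0 0 0 0 -0.4" --pt "0 0.004 0 0 0 0 -0.4" --pt "0 0.01 0 0 0 0 -0.4" --pt "0 0.016 0 0 0 0 -0.4"

```text
time: 5.5
tool_pos: [0.6065, 0.114, 0.0675]
tool_rot: [-1.571, 0.0, -1.57]
contact_force: [-0.3, -0.6, -0.4]
opening: 0.0642
```

Emit:
apply_moves --pt "0 0 0 0 0 0 -0.2" --pt "0 0 0 0 0 0 0.2" --pt "0 0 0 0 0 0 0.8" --pt "0 0 0 0 0 0 0.8" --pt "0 0 0 0 0 0 0.8" --squeeze 12

```text
time: 6.12
tool_pos: [0.6068, 0.114, 0.0684]
tool_rot: [-1.57, 0.0, -1.57]
contact_force: [-1.1, 0.7, 0.8]
opening: 0.0297
```

```bash
python3 go.py .607 .114 .097; python3 - <<'E'
from cell import cams
import cv2
b=cams.read_camera("side")
f=lambda x:cv2.resize(x,None,fx=4,fy=4,interpolation=cv2.INTER_CUBIC)
cv2.imwrite("pics/c6.png",f(b[100:240,140:255]))
E
```

```text
t 6.125 p [0.6068 0.114  0.0684] shift [ 0.     -0.0286  0.0002] turn [-0.0215  0.0315 -0.007 ] F [-1.0811  0.7094  0.8222] 0.029734991962903492
```

View pics/c6.png

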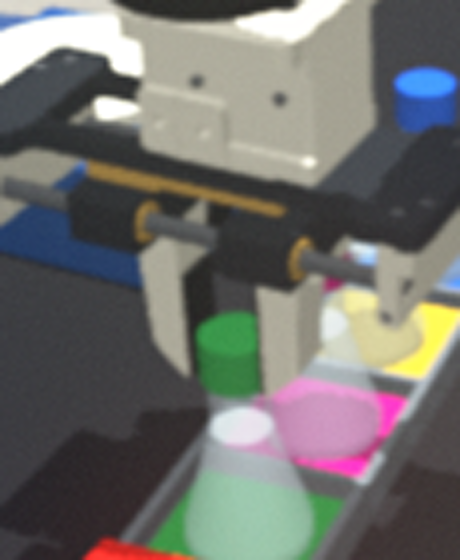

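Emit:
apply_moves --pt "0 -0.008 0 0 0 0 0.8" --pt "0 -0.03 0 0 0 0 0.8" --pt "0 -0.06 0 0 0 0 0.8" --pt "0 -0.09 0 0 0 0 0.8" --pt "0 -0.12 0 0 0 0 0.8" --squeeze 15

```text
time: 6.8
tool_pos: [0.6066, 0.114, 0.1896]
tool_rot: [-1.571, 0.0, -1.57]
contact_force: [0.6, -0.5, -1.4]
opening: 0.0298
```

Emit:
apply_moves --pt "0.03 0 -0.018 0 0 0 0.8" --pt "0.08 0 -0.048 0 0 0 0.8" --pt "0.13 0 -0.077 0 0 0 0.8" --pt "0.18 0 -0.107 0 0 0 0.8" --pt "0.225 0 -0.134 0 0 0 0.8"

```text
time: 7.42
tool_pos: [0.4716, -0.1126, 0.1888]
tool_rot: [-1.57, -0.0, -1.57]
contact_force: [0.4, -0.2, 0.0]
opening: 0.0298
```

```bash
python3 go.py .4438 -.160 .075; python3 - <<'E'
from cell import cams
import cv2
cv2.imwrite("pics/c7.png",cams.read_camera("side"))
E
```

```text
t 7.425 p [ 0.4716 -0.1126  0.1888] shift [ 0.0474  0.1138 -0.028 ] turn [-0.0457  0.0256  0.0237] F [ 0.3695 -0.1968  0.0095] 0.029839955700500614
```

View pics/c7.png

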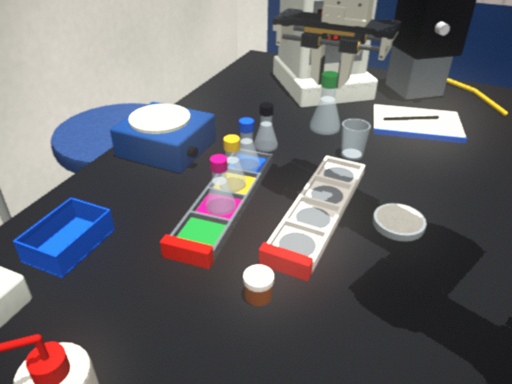

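Emit:
apply_moves --pt "0.025 0 -0.015 0 0 0 0.8" --pt "0.04 0 -0.024 0 0 0 0.8" --pt "0.047 0.02 -0.028 0 0 0 0.8" --pt "0.047 0.055 -0.028 0 0 0 0.8" --pt "0.047 0.085 -0.028 0 0 0 0.8"

```text
time: 8.1
tool_pos: [0.4449, -0.1579, 0.1024]
tool_rot: [-1.57, 0.0, -1.57]
contact_force: [-0.1, -0.1, -1.6]
opening: 0.0294
```

```bash
python3 go.py .4438 -.160 .067; python3 - <<'E'
from cell import cams
import cv2
a=cams.read_camera("top");b=cams.read_camera("side")
f=lambda x:cv2.resize(x,None,fx=4,fy=4,interpolation=cv2.INTER_CUBIC)
cv2.imwrite("pics/c8.png",cv2.hconcat([f(a[170:290,290:390]),f(b[60:180,290:390])]))
E
```

```text
t 8.1 p [ 0.4449 -0.1579  0.1024] shift [ 0.0021  0.0354 -0.0011] turn [-0.0254  0.0331 -0.0031] F [-0.0647 -0.1174 -1.5509] 0.029381912468991397
```

View pics/c8.png

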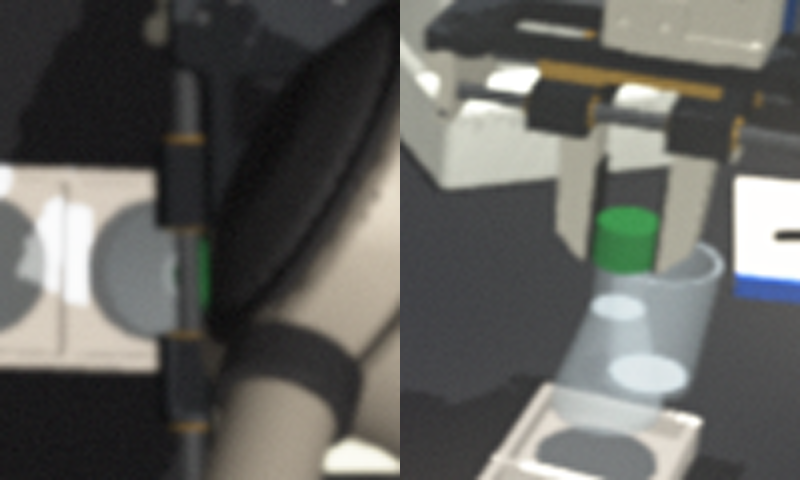

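```bash
python3 - <<'E'
from h import *
print(pr("side",np.array([.4449,-.1585,.149])), 290+228/4,60+222/4)
for z in(.145,.149,.153):print(w("side",347,115.5,z))
E
```

```text
[347.57807418 112.04962995] 347.0 115.5
[ 0.44388133 -0.15204846  0.145     ]
[ 0.44228494 -0.14361809  0.149     ]
[ 0.44068855 -0.13518773  0.153     ]
```

Emit:
apply_moves --pt "0.001 0.01 -0.001 0 0 0 0.8" --pt "0.001 0.022 -0.001 0 0 0 0.8" --pt "0.001 0.029 -0.001 0 0 0 0.8" --pt "0.001 0.033 -0.001 0 0 0 0.8" --pt "0.001 0.034 -0.001 0 0 0 0.8"

```text
time: 8.82
tool_pos: [0.4438, -0.159, 0.0691]
tool_rot: [-1.571, 0.0, -1.57]
contact_force: [-0.5, 0.0, -0.8]
opening: 0.0295
```

```bash
python3 go.py .4438 -.160 .0655
```

```text
t 8.825 p [ 0.4438 -0.159   0.0691] shift [ 0.001   0.0036 -0.    ] turn [ 0.0029  0.0361 -0.0069] F [-0.4575  0.0101 -0.757 ] 0.029544649092234455
```

Emit:
apply_moves --pt "0 0.001 0 0 0 0 0.8" --pt "0 0.002 0 0 0 0 0.8" --pt "0 0.003 0 0 0 0 0.8" --pt "0 0.0035 0 0 0 0 0.8" --pt "0 0.0035 0 0 0 0 0.8"

```text
time: 9.45
tool_pos: [0.4438, -0.1591, 0.0657]
tool_rot: [-1.571, 0.0, -1.57]
contact_force: [0.3, 0.7, -0.3]
opening: 0.0295
```

Emit:
apply_moves --pt "0 0.0005 0 0 0 0 0.3" --pt "0 0.0005 0 0 0 0 0" --pt "0 0.0005 0 0 0 0 -0.4" --pt "0 0.0005 0 0 0 0 -0.4" --pt "0 -0.005 0 0 0 0 -0.4"

```text
time: 10.07
tool_pos: [0.4436, -0.1589, 0.0706]
tool_rot: [-1.572, 0.001, -1.57]
contact_force: [-0.0, -0.5, -0.0]
opening: 0.0631
```

Emit:
apply_moves --pt "0 -0.02 0 0 0 0 -0.4" --pt "0 -0.06 0 0 0 0 -0.4" --pt "-0.02 -0.085 0.02 0 0 0 -0.4" --pt "-0.055 -0.085 0.05 0 0 0 -0.4" --pt "-0.1 -0.085 0.09 0 0 0 -0.4"

```text
time: 10.7
tool_pos: [0.5347, -0.0587, 0.1568]
tool_rot: [-1.569, -0.001, -1.572]
contact_force: [1.2, -0.7, 0.1]
opening: 0.0644
```

```bash
python3 go.py .6124 .037 .0684; python3 - <<'E'
from cell import cams
import cv2
a=cams.read_camera("top");b=cams.read_camera("side")
f=lambda x:cv2.resize(x,None,fx=3,fy=3,interpolation=cv2.INTER_CUBIC)
cv2.imwrite("pics/c9.png",cv2.vconcat([f(a[190:280,140:390]),f(b[95:195,150:400])]))
E
```

```text
t 10.7 p [ 0.5347 -0.0587  0.1568] shift [-0.0959  0.0885  0.0774] turn [-0.0945 -0.0831  0.0386] F [ 1.2304 -0.7231  0.0777] 0.06438552879694481
```

View pics/c9.png

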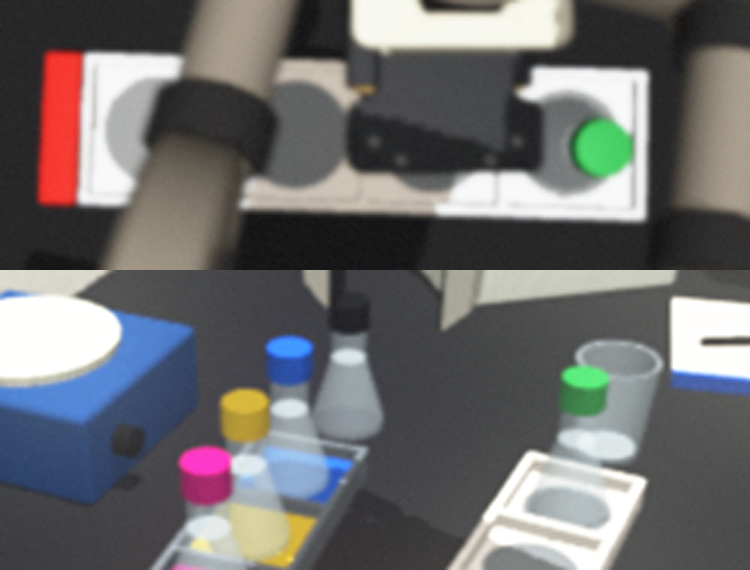

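```bash
python3 - <<'E'
from h import *
print(w("top",340.5,238.7,.111), pr("side",np.array([.4438,-.159,.112])),pr("top",np.array([.4438,-.16,.01])),pr("side",np.array([.4438,-.16,.01])),tri((340.5,238.7),(345,130.7)))
E
python3 - <<'E'
import cv2
E
```

```text
[ 0.44360946 -0.15786854  0.111     ] [345.7911087  129.87023031] [328.97276213 237.14096809] [339.78637586 174.49026527] (array([ 0.44407926, -0.15783435,  0.11067787]), array([-0.07527532, -0.31906811,  0.41095319,  0.02211447]))
```

Emit:
apply_moves --pt "-0.03 0 0.025 0 0 0 -0.5" --pt "-0.07 0 0.055 0 0 0 -0.5" --pt "-0.096 0 0.077 0 0 0 -0.5" --pt "-0.096 0.02 0.077 0 0 0 -0.5" --pt "-0.096 0.045 0.077 0 0 0 -0.5"

```text
time: 11.42
tool_pos: [0.611, 0.037, 0.1107]
tool_rot: [-1.57, -0.0, -1.57]
contact_force: [0.8, 0.1, -0.5]
opening: 0.069
```

```bash
python3 go.py .6124 .037 .0684
```

```text
t 11.425 p [0.611  0.037  0.1107] shift [0.     0.0423 0.0014] turn [-0.0631  0.074   0.0156] F [ 0.8429  0.104  -0.5055] 0.06899428043415304
```

Emit:
apply_moves --pt "0 0.01 0.001 0 0 0 -0.5" --pt "0 0.025 0.001 0 0 0 -0.5" --pt "0 0.036 0.001 0 0 0 -0.5" --pt "0 0.042 0.001 0 0 0 -0.5" --pt "0 0.042 0.001 0 0 0 0"

```text
time: 12.05
tool_pos: [0.6116, 0.037, 0.0684]
tool_rot: [-1.571, 0.0, -1.57]
contact_force: [-0.1, 0.2, 0.3]
opening: 0.0626
```

Emit:
apply_moves --pt "0 0 0 0 0 0 0.1" --pt "0 0 0 0 0 0 0.3" --pt "0 0 0 0 0 0 0.8" --pt "0 0 0 0 0 0 0.8" --pt "0 0 0 0 0 0 0.8"

```text
time: 12.68
tool_pos: [0.6119, 0.037, 0.0689]
tool_rot: [-1.57, 0.0, -1.57]
contact_force: [0.9, -0.5, 0.8]
opening: 0.0297
```

```bash
python3 go.py .4463 -.0821 .0684
```

```text
t 12.675 p [0.6119 0.037  0.0689] shift [ 0.119   0.0004 -0.1657] turn [-0.0315  0.0312 -0.0037] F [ 0.8831 -0.5073  0.7725] 0.029736906659310895
```

Emit:
apply_moves --pt "0 -0.008 0 0 0 0 0.8" --pt "0 -0.03 0 0 0 0 0.8" --pt "0 -0.06 0 0 0 0 0.8" --pt "0 -0.09 0 0 0 0 0.8" --pt "0 -0.12 0 0 0 0 0.8"

```text
time: 13.3
tool_pos: [0.6115, 0.0371, 0.19]
tool_rot: [-1.571, 0.0, -1.57]
contact_force: [0.9, 0.2, -1.0]
opening: 0.0296
```

Emit:
apply_moves --pt "0.02 0 -0.028 0 0 0 0.8" --pt "0.05 0 -0.07 0 0 0 0.8" --pt "0.08 0 -0.112 0 0 0 0.8" --pt "0.105 0 -0.147 0 0 0 0.8" --pt "0.119 0 -0.1657 0 0 0 0.8"

```text
time: 13.92
tool_pos: [0.4443, -0.0829, 0.1892]
tool_rot: [-1.571, -0.0, -1.571]
contact_force: [-0.1, -0.5, -0.5]
opening: 0.0297
```

Emit:
apply_moves --pt "0 0.01 0 0 0 0 0.8" --pt "0 0.035 0 0 0 0 0.8" --pt "0 0.065 0 0 0 0 0.8" --pt "0 0.09 0 0 0 0 0.8" --pt "0 0.105 0 0 0 0 0.8"

```text
time: 14.55
tool_pos: [0.4461, -0.0812, 0.082]
tool_rot: [-1.572, 0.001, -1.57]
contact_force: [-0.3, -0.1, -0.5]
opening: 0.0291
```

```bash
python3 go.py .4463 -.0821 .0660
```

```text
t 14.55 p [ 0.4461 -0.0812  0.082 ] shift [0.0009 0.016  0.0002] turn [ 0.0909  0.0598 -0.0578] F [-0.2863 -0.1049 -0.5192] 0.02908505986193372
```

Emit:
apply_moves --pt "0.001 0.005 0 0 0 0 0.8" --pt "0.001 0.01 0 0 0 0 0.8" --pt "0.001 0.013 0 0 0 0 0.8" --pt "0.001 0.015 0 0 0 0 0.8" --pt "0.001 0.015 0 0 0 0 0.8"

```text
time: 15.18
tool_pos: [0.4462, -0.0831, 0.0688]
tool_rot: [-1.57, -0.0, -1.57]
contact_force: [0.4, 0.0, -1.4]
opening: 0.0294
```

```bash
python3 go.py .4463 -.0821 .0660
```

```text
t 15.175 p [ 0.4462 -0.0831  0.0688] shift [-0.001   0.0028  0.0001] turn [-0.0216  0.029   0.002 ] F [ 0.4125  0.0382 -1.3772] 0.029424581783605897
```

Lower the last 3 mm, release, and rise; then head to yellow.

Emit:
apply_moves --pt "0 0.001 0 0 0 0 0.8" --pt "0 0.002 0 0 0 0 0.8" --pt "0 0.003 0 0 0 0 0.8" --pt "0 0.003 0 0 0 0 0.8" --pt "0 0.003 0 0 0 0 0.8"

```text
time: 15.8
tool_pos: [0.4462, -0.0831, 0.0658]
tool_rot: [-1.57, -0.0, -1.57]
contact_force: [0.3, 0.2, 1.6]
opening: 0.0297
```

Emit:
apply_moves --pt "0 0 0 0 0 0 0.3" --pt "0 0 0 0 0 0 0" --pt "0 0 0 0 0 0 -0.5" --pt "0 0 0 0 0 0 -0.5" --pt "0 -0.005 0 0 0 0 -0.5"

```text
time: 16.42
tool_pos: [0.4458, -0.083, 0.0706]
tool_rot: [-1.572, 0.0, -1.57]
contact_force: [0.2, -0.0, 0.3]
opening: 0.0666
```

Emit:
apply_moves --pt "0 -0.03 0 0 0 0 -0.5" --pt "0 -0.07 0 0 0 0 -0.5" --pt "-0.01 -0.085 0.02 0 0 0 -0.5" --pt "-0.025 -0.085 0.07 0 0 0 -0.5" --pt "-0.04 -0.085 0.12 0 0 0 -0.5"

```text
time: 17.05
tool_pos: [0.5676, -0.0427, 0.1568]
tool_rot: [-1.569, -0.0, -1.571]
contact_force: [0.9, -1.6, 0.9]
opening: 0.0691
```

```bash
python3 go.py .6233 -.0360 .0684
```

```text
t 17.05 p [ 0.5676 -0.0427  0.1568] shift [-0.0067  0.0884  0.0556] turn [-0.0925  0.0043  0.0206] F [ 0.9033 -1.6312  0.8661] 0.06911534964795668
```

Emit:
apply_moves --pt "-0.003 0 0.03 0 0 0 -0.5" --pt "-0.0067 0 0.05 0 0 0 -0.5" --pt "-0.0067 0.005 0.0555 0 0 0 -0.5" --pt "-0.0067 0.025 0.0555 0 0 0 -0.5" --pt "-0.0067 0.05 0.0555 0 0 0 -0.5"

```text
time: 17.68
tool_pos: [0.6211, -0.0365, 0.1055]
tool_rot: [-1.57, -0.0, -1.57]
contact_force: [-0.5, 0.4, -0.2]
opening: 0.0689
```

```bash
python3 go.py .6233 -.0360 .0684
```

```text
t 17.675 p [ 0.6211 -0.0365  0.1055] shift [-0.0005  0.0371  0.0022] turn [-0.0315  0.0232  0.0089] F [-0.5381  0.4061 -0.1682] 0.06894268895927792
```

Emit:
apply_moves --pt "0 0.01 0.001 0 0 0 -0.5" --pt "0 0.022 0.0015 0 0 0 -0.5" --pt "0 0.032 0.0015 0 0 0 -0.5" --pt "0 0.037 0.0015 0 0 0 -0.5" --pt "0 0.037 0.0015 0 0 0 0"

```text
time: 18.3
tool_pos: [0.623, -0.0363, 0.0685]
tool_rot: [-1.571, 0.0, -1.57]
contact_force: [-0.4, -0.7, 0.3]
opening: 0.0631
```

Emit:
apply_moves --pt "0 0 0 0 0 0 0.1" --pt "0 0 0 0 0 0 0.3" --pt "0 0 0 0 0 0 0.8" --pt "0 0 0 0 0 0 0.8" --pt "0 0 0 0 0 0 0.8"

```text
time: 18.92
tool_pos: [0.6232, -0.0363, 0.0689]
tool_rot: [-1.57, -0.0, -1.57]
contact_force: [0.8, 0.6, 0.9]
opening: 0.0296
```

```bash
python3 go.py .4494 -.0045 .0684
```

```text
t 18.925 p [ 0.6232 -0.0363  0.0689] shift [-0.0319  0.0004 -0.1738] turn [-0.0284  0.0314  0.0003] F [0.8146 0.6083 0.9195] 0.029629655964105116
```

Emit:
apply_moves --pt "0 -0.008 0 0 0 0 0.8" --pt "0 -0.03 0 0 0 0 0.8" --pt "0 -0.06 0 0 0 0 0.8" --pt "0 -0.09 0 0 0 0 0.8" --pt "0 -0.12 0 0 0 0 0.8"

```text
time: 19.55
tool_pos: [0.6228, -0.0362, 0.19]
tool_rot: [-1.571, 0.0, -1.57]
contact_force: [0.1, -0.2, 0.3]
opening: 0.0294
```

Emit:
apply_moves --pt "-0.005 0 -0.028 0 0 0 0.8" --pt "-0.014 0 -0.075 0 0 0 0.8" --pt "-0.022 0 -0.12 0 0 0 0.8" --pt "-0.028 0 -0.155 0 0 0 0.8" --pt "-0.032 0 -0.174 0 0 0 0.8"

```text
time: 20.18
tool_pos: [0.4472, -0.004, 0.1893]
tool_rot: [-1.571, 0.0, -1.57]
contact_force: [0.4, 0.2, -1.4]
opening: 0.0298
```

Emit:
apply_moves --pt "0 0.01 0 0 0 0 0.8" --pt "0 0.035 0 0 0 0 0.8" --pt "0 0.065 0 0 0 0 0.8" --pt "0 0.09 0 0 0 0 0.8" --pt "0 0.105 0 0 0 0 0.8"

```text
time: 20.8
tool_pos: [0.4492, -0.0045, 0.0819]
tool_rot: [-1.572, 0.0, -1.57]
contact_force: [0.0, -0.2, -1.0]
opening: 0.0295
```

```bash
python3 go.py .4494 -.0045 .0660
```

```text
t 20.8 p [ 0.4492 -0.0045  0.0819] shift [0.     0.0159 0.0002] turn [ 0.0878  0.0202 -0.0198] F [ 0.0391 -0.201  -1.0352] 0.029525309540269235
```

Emit:
apply_moves --pt "0 0.005 0 0 0 0 0.8" --pt "0 0.01 0 0 0 0 0.8" --pt "0 0.014 0 0 0 0 0.8" --pt "0 0.016 0 0 0 0 0.8" --pt "0 0.018 0 0 0 0 0.8"

```text
time: 21.42
tool_pos: [0.4493, -0.0044, 0.0659]
tool_rot: [-1.57, -0.0, -1.57]
contact_force: [-0.3, 0.6, -0.7]
opening: 0.0298
```

Emit:
apply_moves --pt "0 0 0 0 0 0 0.3" --pt "0 0 0 0 0 0 0" --pt "0 0 0 0 0 0 -0.5" --pt "0 0 0 0 0 0 -0.5" --pt "0 -0.005 0 0 0 0 -0.5"

```text
time: 22.05
tool_pos: [0.4487, -0.0043, 0.0706]
tool_rot: [-1.572, 0.0, -1.57]
contact_force: [0.5, -0.4, -0.0]
opening: 0.0666
```

Emit:
apply_moves --pt "0 -0.03 0 0 0 0 -0.5" --pt "0 -0.07 0 0 0 0 -0.5" --pt "0.03 -0.085 0.04 0 0 0 -0.5" --pt "0.06 -0.085 0.09 0 0 0 -0.5" --pt "0.09 -0.085 0.14 0 0 0 -0.5"

```text
time: 22.68
tool_pos: [0.5907, -0.0953, 0.1567]
tool_rot: [-1.569, -0.0, -1.57]
contact_force: [1.0, 0.7, 0.5]
opening: 0.0691
```

```bash
python3 go.py .6292 -.1133 .0684
```

```text
t 22.675 p [ 0.5907 -0.0953  0.1567] shift [0.018  0.0883 0.0384] turn [-0.0883  0.0363  0.0163] F [1.02   0.6866 0.4639] 0.06905660559373267
```

Emit:
apply_moves --pt "0.01 0 0.02 0 0 0 -0.5" --pt "0.0185 0 0.037 0 0 0 -0.5" --pt "0.0185 0.005 0.037 0 0 0 -0.5" --pt "0.0185 0.025 0.037 0 0 0 -0.5" --pt "0.0185 0.05 0.037 0 0 0 -0.5"

```text
time: 23.3
tool_pos: [0.6255, -0.1123, 0.1056]
tool_rot: [-1.57, -0.0, -1.57]
contact_force: [0.1, -0.2, -1.0]
opening: 0.0689
```

```bash
python3 go.py .6292 -.1133 .0684
```

```text
t 23.3 p [ 0.6255 -0.1123  0.1056] shift [0.001  0.0372 0.0037] turn [-0.0311  0.0497  0.0014] F [ 0.1331 -0.2156 -0.956 ] 0.06885073406841787
```

Emit:
apply_moves --pt "0.001 0.01 0.003 0 0 0 -0.5" --pt "0.001 0.022 0.003 0 0 0 -0.5" --pt "0.001 0.032 0.003 0 0 0 -0.5" --pt "0.001 0.037 0.003 0 0 0 -0.5" --pt "0.001 0.037 0.003 0 0 0 0"

```text
time: 23.92
tool_pos: [0.629, -0.1137, 0.0685]
tool_rot: [-1.571, 0.0, -1.57]
contact_force: [0.7, 0.8, 0.5]
opening: 0.0628
```

Emit:
apply_moves --pt "0 0 0 0 0 0 0.1" --pt "0 0 0 0 0 0 0.3" --pt "0 0 0 0 0 0 0.8" --pt "0 0 0 0 0 0 0.8" --pt "0 0 0 0 0 0 0.8"

```text
time: 24.55
tool_pos: [0.6293, -0.1138, 0.0689]
tool_rot: [-1.57, -0.0, -1.57]
contact_force: [-0.2, 0.7, 1.4]
opening: 0.0294
```

```bash
python3 go.py .4520 .0732 .0684
```

```text
t 24.55 p [ 0.6293 -0.1138  0.0689] shift [-0.1871  0.0004 -0.1772] turn [-0.0277  0.0285  0.0011] F [-0.2115  0.6751  1.3962] 0.02942750782314239
```

Emit:
apply_moves --pt "0 -0.008 0 0 0 0 0.8" --pt "0 -0.03 0 0 0 0 0.8" --pt "0 -0.06 0 0 0 0 0.8" --pt "0 -0.09 0 0 0 0 0.8" --pt "0 -0.125 0 0 0 0 0.8"

```text
time: 25.18
tool_pos: [0.6287, -0.1137, 0.1947]
tool_rot: [-1.572, 0.0, -1.57]
contact_force: [-0.2, 0.2, -1.6]
opening: 0.0294
```

Emit:
apply_moves --pt "-0.025 0 -0.024 0 0 0 0.8" --pt "-0.065 0 -0.062 0 0 0 0.8" --pt "-0.105 0 -0.1 0 0 0 0.8" --pt "-0.145 0 -0.138 0 0 0 0.8" --pt "-0.175 0 -0.166 0 0 0 0.8"

```text
time: 25.8
tool_pos: [0.4612, 0.0625, 0.1943]
tool_rot: [-1.57, 0.0, -1.57]
contact_force: [0.1, -0.7, -0.8]
opening: 0.0295
```

```bash
python3 go.py .4520 .0732 .0660
```

```text
t 25.8 p [0.4612 0.0625 0.1943] shift [-0.0107  0.1283 -0.0092] turn [-0.018   0.0604 -0.0185] F [ 0.0704 -0.7056 -0.8221] 0.029504144865784857
```

Emit:
apply_moves --pt "-0.008 0 -0.007 0 0 0 0.8" --pt "-0.012 0.01 -0.011 0 0 0 0.8" --pt "-0.012 0.04 -0.011 0 0 0 0.8" --pt "-0.012 0.08 -0.011 0 0 0 0.8" --pt "-0.012 0.11 -0.011 0 0 0 0.8"

```text
time: 26.42
tool_pos: [0.4521, 0.0722, 0.0816]
tool_rot: [-1.572, -0.0, -1.571]
contact_force: [0.2, 1.0, -0.9]
opening: 0.0296
```

```bash
python3 go.py .4520 .0732 .0660
```

```text
t 26.425 p [0.4521 0.0722 0.0816] shift [-0.001   0.0156 -0.0001] turn [ 0.0736 -0.0398  0.0084] F [ 0.1653  0.9934 -0.9472] 0.029580064905678796
```

Emit:
apply_moves --pt "0 0.005 0 0 0 0 0.8" --pt "0 0.01 0 0 0 0 0.8" --pt "0 0.014 0 0 0 0 0.8" --pt "0 0.016 0 0 0 0 0.8" --pt "0 0.018 0 0 0 0 0.8"

```text
time: 27.05
tool_pos: [0.4523, 0.0732, 0.0661]
tool_rot: [-1.57, 0.0, -1.57]
contact_force: [-0.9, 0.9, -1.5]
opening: 0.0295
```

Emit:
apply_moves --pt "0 0 0 0 0 0 0.3" --pt "0 0 0 0 0 0 0" --pt "0 0 0 0 0 0 -0.5" --pt "0 0 0 0 0 0 -0.5" --pt "0 -0.005 0 0 0 0 -0.5"

```text
time: 27.68
tool_pos: [0.4517, 0.0731, 0.0706]
tool_rot: [-1.572, 0.0, -1.57]
contact_force: [1.1, -0.5, 0.2]
opening: 0.0667
```

Emit:
apply_moves --pt "0 -0.03 0 0 0 0 -0.5" --pt "0 -0.07 0 0 0 0 -0.5" --pt "0 -0.12 0 0 0 0 -0.5" --pt "-0.05 -0.13 0 0 0 0 -0.5" --pt "-0.1 -0.13 0 0 0 0 -0.5"

```text
time: 28.3
tool_pos: [0.4528, 0.1741, 0.2027]
tool_rot: [-1.567, 0.001, -1.572]
contact_force: [1.7, -0.7, -0.5]
opening: 0.0689
```

Emit:
apply_moves --pt "-0.05 0 0 0 0 0 -0.5" --pt "-0.1 0 0 0 0 0 -0.5" --pt "-0.15 0 0 0 0 0 -0.5" --pt "-0.15 0 0 0 0 0 -0.5" --pt "-0.15 0 0 0 0 0 -0.5"

```text
time: 28.92
tool_pos: [0.4516, 0.3227, 0.2007]
tool_rot: [-1.571, -0.001, -1.57]
contact_force: [0.9, -0.7, 0.7]
opening: 0.0687
```

```bash
python3 go.py .4520 .0732 .0660; python3 - <<'E'
from cell import cams
import cv2
a=cams.read_camera("top");b=cams.read_camera("side")
cv2.imwrite("pics/f_s.png",b)
f=lambda x:cv2.resize(x,None,fx=3,fy=3,interpolation=cv2.INTER_CUBIC)
cv2.imwrite("pics/f.png",cv2.vconcat([f(a[190:280,140:390]),f(b[95:200,150:400])]))
cv2.imwrite("pics/f_t.png",a)
E
```

```text
t 28.925 p [0.4516 0.3227 0.2007] shift [0.2494 0.1348 0.0001] turn [0.0162 0.0602 0.0342] F [ 0.8795 -0.6689  0.7363] 0.06873003696915708
```

View pics/f.png

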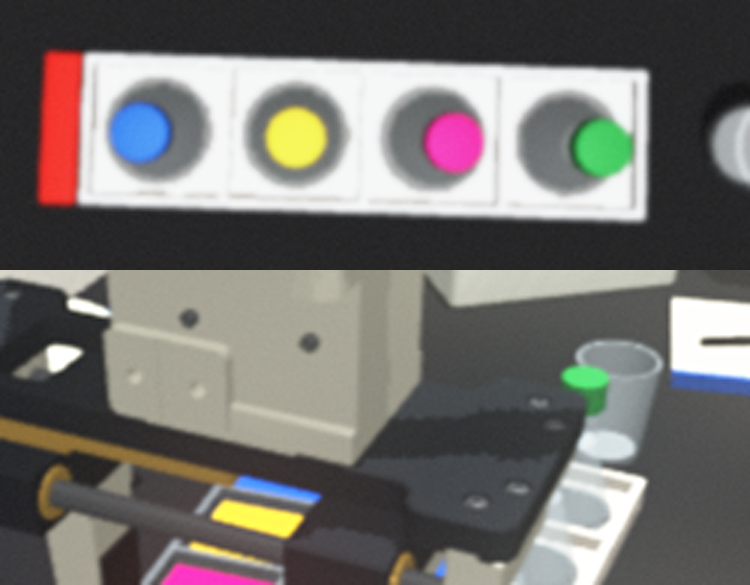

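```bash
python3 - <<'E'
from h import *
d=[(.452,.0732),(.4494,-.0045),(.4463,-.0821),(.4438,-.1601)]
for (a,b),t in zip([(140,132),(296,137),(454,142),(602,148)],d):
    p=w("top",140+(a+.5)/3-.5,190+(b+.5)/3-.5,.111);print(p,p[:2]-t)
print(robot.observe()["time"])
E
```

```text
[0.45237446 0.07306081 0.111     ] [ 0.00037446 -0.00013919]
[ 0.44948279 -0.00434236  0.111     ] [8.27923784e-05 1.57644097e-04]
[ 0.446567   -0.08324471  0.111     ] [ 0.000267   -0.00114471]
[ 0.44316227 -0.15760734  0.111     ] [-0.00063773  0.00249266]
29.025
```

Emit:
apply_moves --pt "-0.05 -0.02 -0.04 0 0 0 -0.5" --pt "-0.1 -0.05 -0.08 0 0 0 -0.5" --pt "-0.15 -0.05 -0.12 0 0 0 -0.5" --pt "-0.15 -0.05 -0.16 0 0 0 -0.5" --pt "-0.15 -0.05 -0.16 0 0 0 -0.5"

```text
time: 29.65
tool_pos: [0.2895, 0.4731, 0.2514]
tool_rot: [-1.571, 0.0, -1.567]
contact_force: [-0.1, -1.3, -0.6]
opening: 0.0687
```

```bash
python3 - <<'E'
from cell import cams
import cv2
b=cams.read_camera("side")
cv2.imwrite("pics/g.png",cv2.resize(b[90:290,180:400],None,fx=3,fy=3,interpolation=cv2.INTER_CUBIC))
E
```

```text
(no output)
```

View pics/g.png

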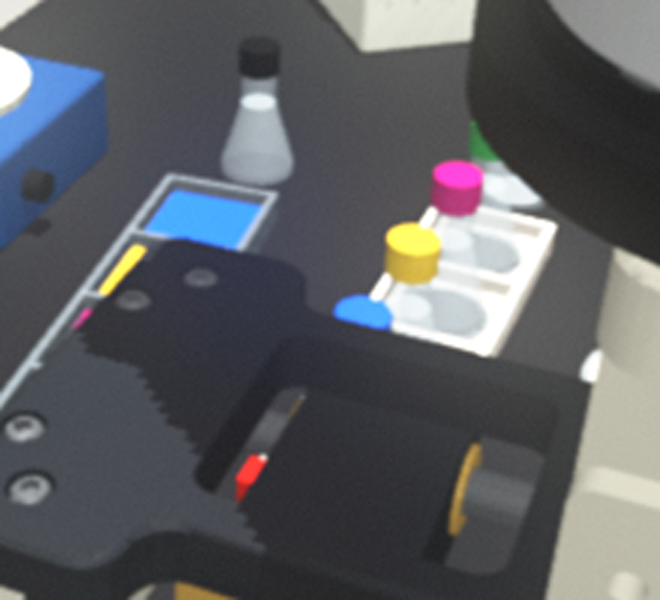

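```bash
python3 -c "
from cell import robot
s=robot.observe();print(s['time'],abs(s['qvel']).max());print(robot.hand_in())"
```

```text
29.7 0.042287598934982094
the job is handed in; nothing more can be done
None
```

All four flasks are in the feed rack in reverse order and the job is handed in at 29.7 s; no verdict was reported. Counted from the feed rack's red end the order is now blue, yellow, magenta, green (the carrier's was green, magenta, yellow, blue).

**Last checks:**
- In the final top picture the caps lie within 2.5 mm of the pocket centres; green is the farthest off.
- I triangulated only green's cap height after release. It was 111 mm, against 112 mm for a flask on the pocket floor.
- The other three were lowered the same 3 mm below their pad height before release, with no contact force above the sensor noise.
- The gripper is clear of everything. In the last side view the arm partly hid green and blue, so their standing upright rests on the top picture, and for green also on an earlier side view.

**Disagreement:** in the side camera the fingertips stood about 38 mm higher than the reported tool height implied. I did not find the cause. I set the grip height from the pictures and took placing heights relative to the lift, which worked for all four. Sideways positions agreed to 1–2 mm.

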